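# Load a sample jar into a sash-fronted bench enclosure

### The arm

A 6-joint arm with a two-finger parallel gripper is mounted at the origin on a cart in front of the work surface, level with it; the furniture and walls round the work are solid. World frame = base frame: x ahead of the robot, y to its left, z up, the work surface at z = 0. Lengths are in m, angles in degrees, forces in N, time in s.
With the tool pointing down it reaches from about 0.375 to 0.9 m from the base axis. Payload 3.1 kg.
Tool frame: the origin (TCP) lies at the very end of the fingers, on their centre line; the grasp point (between the pads) lies behind it (bot.grip_depth is the z of the grasp point in the tool frame, in m); z points along the fingers, y is the direction in which the jaws open and shut (so a half turn about z gives the same grasp; the last joint's range is limited). The gripper opens to 87 mm and grips with 3 to 60 N. Pads are 19 mm wide; open, the fingers measure 117 mm over their backs; the gripper's body (75 mm by 190 mm) begins 51 mm behind the grasp point.
Start: joints at [-79.04, 30.224, 82.088, -0, 67.689, -10.227], TCP at [0.226, -0.583, 0.223] pointing down, gripper open.
Joint ranges: [-176.69, 176.69], [-43.24, 126.21], [12.49, 139.97], [-82, 262], [0, 151.66], [-163.58, 163.58]. Speed limits (degrees/s): [159.86, 159.86, 180, 180, 180, 180].

### API

Orientations are given as a 3x3 rotation matrix whose columns are the frame's x, y, z axes.
In Python, from rig import bot, vision gives the robot as it stands. The module is installed in compiled form; this text tells all that it offers.
- The arm moves only by the shell command python3 -m jog 'ROWS'. ROWS is JSON, a list of rows, each a list of 3 entries, a list of its own where there are three numbers: the shift along the tool's x, y, z in mm, then the turn, a rotation vector about the tool's x, y, z in degrees, then the closure, from 0 (fully open) to 1 (shut). In form: [[[dx, dy, dz], [wx, wy, wz], fingers], ...]. A call has 1 to 12 rows; each row is the pose to reach, as a shift and turn from the pose commanded when the call began, along the tool's axes at that moment; what a row does not reach only later rows make up. A row lasts 1/12 s, in which the tool goes at most 41.7 mm and 7.16 degrees, less where a joint would pass 70% of its speed; a pose out of reach is approached as far as the arm can. A call with a gripper value outside its range is refused whole. The fingers move at their own pace and stop on an object; the grip force is fixed at half the most. Time passes only in rows, so rows that repeat a pose let the fingers close. It gives the time, the measured TCP pose, the force and the opening at its end, in the units of the state.
- bot.read_state(): the state, without advancing time (a new reading comes with each control period).
- vision.capture(name): name is "scene" or "top" or "wrist"; returns the picture (384x512x3 uint8, red, green, blue); there is no depth.
- vision.camera_info(name): a dict with "intrinsics" (3x3 intrinsics, pixels), "dist" ([k1, k2, p1, p2, k3] as OpenCV has them; the pictures are not rectified), "camera_from_world" (4x4, takes a point from world to camera coordinates); the wrist camera has in their place "mount" (4x4, takes a point from camera to tool coordinates, whose origin is the TCP and whose axes are the flange's). Camera axes: x right, y up, looking along -z (the intrinsics and any distortion apply to the point x, -y, -z); pixel columns grow to the right and rows downward; lengths in m; the calibration is good to about 2 mm. A picture is of the moment at which its call begins: read the wrist's pose just before it. camera_info takes no time and is no camera call.
- bot.hand_in(): hands the job in, once; it reports no verdict.
The state is a dict: "time_s": time; "joint_positions": joint angles; "qvel": joint speeds; "tau": joint torques, N m; "position": TCP position; "tcp_rot": TCP orientation; "force": force on the tool from outside, world axes, zero at the start; "moment": the same for the moment, N m; "opening": opening from 0.0 (shut) to 1.0 (fully open).
Only numpy, scipy, OpenCV 4.12 (cv2) and the standard library are available. Lean on these libraries where they do the work, as an engineer would, in place of code of your own. Each camera call takes 0.05 s, during which the arm holds its last target. There are 200 camera calls.

### The job

Put the tallest of the three sample jars into the bench enclosure: raise the sash fully by its bar handle, stand the jar on the pull-out tray, and slide the tray fully home while the sash is up, so that the jar stands inside. Then lower the sash until it is fully shut. Keep the jar upright, and leave the other jars and the bottles standing where they are.

Things in the scene. Friction and masses are not known exactly. Their poses are not given: they have to be found in the camera images.
- enclosure: White bench enclosure 150 x 170 x 163 mm, fixed to the table; closed by walls at its sides and back and a clear roof (roof top 118 mm above the table), so that its only opening is the front, behind the sash. Origin: on the table directly below the middle of the sash; its x axis points into the chamber (away from the tray tab), y to its left, z up. The two sash uprights stand at y = +-75 mm, 24 x 20 mm, 163 mm high. Chamber inside: x from 12 to 124 mm, 122 mm wide.
- sash_bar (a point): Middle of the sash's handle: a round steel bar 12 mm thick and 86 mm long that runs along the enclosure's y, 170 mm above the table with the sash shut, carried by an upright leg at each end over the top edge of the sash (free height of 45 mm under the bar, 74 mm free between the legs). It rises with the sash. Axes as the enclosure's.
- sash (a joint): Height of the vertical sliding sash, m: 0 shut, 0.105 fully raised (stops at both ends). It may start a little open. The sash is a clear pane in a metal frame, 10 mm thick, 0.3 to 0.55 kg; its lower edge is 21 mm above the table when shut. A friction of about 8 N keeps it wherever it is left: up to about 15 N raises it and up to about 6 N pushes it down.
- tray (a joint): How far the steel tray is pulled out, m: 0 fully home (stop), 0.145 fully out. It starts almost fully out. It slides along the enclosure's x axis, inward towards +x, against a friction of about 2 N, and stays where it is left.
- tray_tab (a point): Middle of the black pull tab of the tray, 45 mm above the table: an upright tab 14 mm thick (across the enclosure's y), 28 mm long (along x), its top 62 mm above the table. With the tray home it is still 80 mm in front of the sash. Axes as the enclosure's.
- tray_seat (a point): Middle of the tray's flat floor on its upper face, 14 mm above the table, 135 mm behind the tab; the floor is 87 x 96 mm inside lips that are 5 mm high. With the tray home it lies 55 mm behind the sash. The tray passes below the shut sash, a jar on it does not. Axes as the enclosure's.
- jar_tall: The jar to load: the tallest and slimmest of the three closed jars, 64 mm high, white; body 44 mm across up to 46 mm, lid 48 mm across above that; 0.06 to 0.11 kg. Origin: centre of its underside, z up. The three jars stand in a row 68 mm apart, in any order and direction.
- jar_mid: Another jar of the row, to be left alone: 58 mm high, 52 mm across at the lid. Origin: centre of its underside.
- jar_low: Another jar of the row, to be left alone: 52 mm high, 52 mm across at the lid. Origin: centre of its underside.
- amber_bottle: Amber bottle, to be left alone: 52 mm across, 110 mm high. Origin: centre of its underside.
- wash_bottle: White wash bottle, to be left alone: 66 mm across, 170 mm high. Origin: centre of its underside.
Mind the look-alikes: they are no part of the job. Leave any purple or red look-alike of the jar_tall alone.

How it is judged:
By the outcome, as a careful person would: the job done as asked, in the order asked, and still so for the second after the job is handed in, with the robot touching nothing.
It also fails if it takes over 69 s, if anything falls off the work surface, if the arm or the gripper's body presses on something with over 40 N, if the wrist force passes 120 N, or if a joint passes its speed limit or range.

## Working session

There is one attempt and no reset: what is moved stays moved. The work goes in short steps, Python scripts to look and compute and a shell command to move; the robot and the scene stay as the last step left them, time stands still between calls to the robot, and variables do not carry over. Pictures are saved under pics/ and viewed, about 8 in all and at most 12, crops included, and the job is handed in when it is done.

```bash
mkdir -p pics; cat > h.py <<'E'
import numpy as np,cv2
from rig import bot,vision
def cam(name,st=None):
    i=vision.camera_info(name);K=np.array(i["intrinsics"]);d=np.array(i["dist"],float)
    if "mount" in i:
        st=st or bot.read_state();T=np.eye(4);T[:3,:3]=np.array(st["tcp_rot"]);T[:3,3]=st["position"]
        W=T@np.array(i["mount"])
    else: W=np.linalg.inv(np.array(i["camera_from_world"]))
    return K,d,W
def ray(c,uv):
    K,d,W=c;p=cv2.undistortPoints(np.array([[uv]],float),K,d)[0,0]
    v=W[:3,:3]@np.array([p[0],-p[1],-1]);return W[:3,3],v/np.linalg.norm(v)
def onz(c,uv,z):
    o,v=ray(c,uv);return o+v*(z-o[2])/v[2]
def proj(c,P):
    K,d,W=c;q=np.linalg.inv(W)@np.append(P,1);q=np.array([q[0],-q[1],-q[2]])
    return cv2.projectPoints(q.reshape(1,1,3),np.zeros(3),np.zeros(3),K,d)[0].ravel()
def save(n,img,s=1):
    cv2.imwrite(f"pics/{n}.png",cv2.resize(img[...,::-1],None,fx=s,fy=s,interpolation=cv2.INTER_CUBIC))
def tool(P):
    "shift in mm in tool axes from present measured pose to world P"
    st=bot.read_state();return 1000*np.array(st["tcp_rot"]).T@(np.array(P)-np.array(st["position"]))
E
python3 - <<'E'
from h import *
a=vision.capture("top");b=vision.capture("scene")
np.save("top0.npy",a);np.save("scene0.npy",b)
save("top0",a,1.5);save("scene0",b,1.5)
for n in("top","scene"):
    K,d,W=cam(n);print(n,W.round(3).tolist(),K[0,0],d)
st=bot.read_state();print(st,bot.grip_depth);print(vision.camera_info("wrist")["mount"])
E
```

```text
top [[0.142, 0.968, -0.208, 0.396], [-0.99, 0.137, -0.035, -0.068], [-0.005, 0.211, 0.977, 0.939], [0.0, 0.0, 0.0, 1.0]] 352.11770367460394 [-0.05973539  0.          0.          0.          0.        ]
scene [[-0.601, 0.404, -0.69, -0.267], [-0.8, -0.299, 0.521, 0.568], [0.004, 0.865, 0.503, 0.736], [0.0, 0.0, 0.0, 1.0]] 467.2466362516542 [0.02530076 0.         0.         0.         0.        ]
{'time_s': 0.1, 'joint_positions': array([-7.90403784e+01,  3.02736005e+01,  8.21498842e+01, -2.82644085e-03,
        6.76885116e+01, -1.02281545e+01]), 'qvel': array([ 0.0213068 , -0.08520043, -0.25686143,  0.06420239,  0.02715927,
        0.04697397]), 'tau': array([ 1.17601376e-04, -4.40986276e+01, -1.77151626e+01,  6.34631747e-02,
        5.33303479e-02, -4.36458856e-05]), 'position': array([ 0.22576816, -0.58208533,  0.22166524]), 'tcp_rot': array([[ 9.32394210e-01,  3.61442754e-01, -4.16427453e-04],
       [ 3.61442868e-01, -9.32392302e-01,  1.91037420e-03],
       [ 3.02217160e-04, -1.93173657e-03, -9.99998089e-01]]), 'force': array([-0.14294369,  0.60414107, -0.26966374]), 'moment': array([ 0.01288772, -0.01483435, -0.01178211]), 'opening': 0.9957437148611041} -0.0187
[[ 4.12790184e-04  9.68552703e-01  2.48808141e-01  6.71618140e-02]
 [ 9.99999878e-01 -3.32016872e-04 -3.66604944e-04  6.75896752e-06]
 [-2.72467709e-04  2.48808261e-01 -9.68552722e-01 -1.62272827e-01]
 [ 0.00000000e+00  0.00000000e+00  0.00000000e+00  1.00000000e+00]]
```

View pics/top0.png

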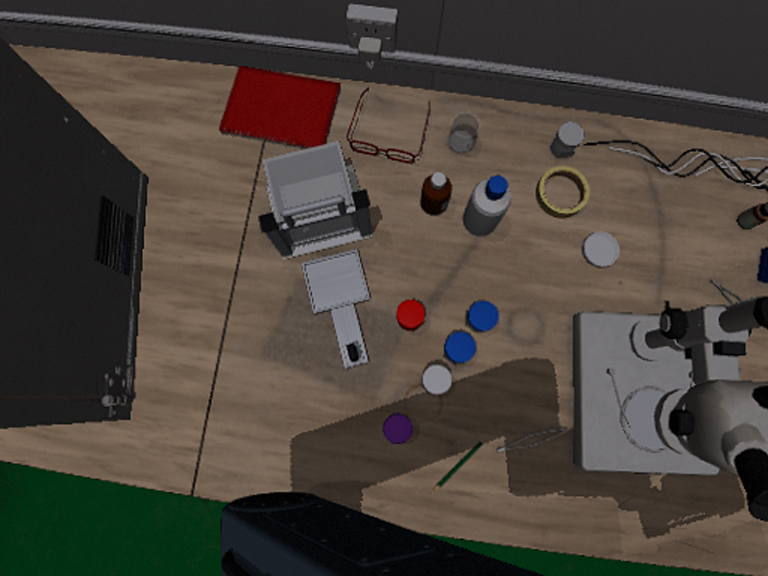

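View pics/scene0.png

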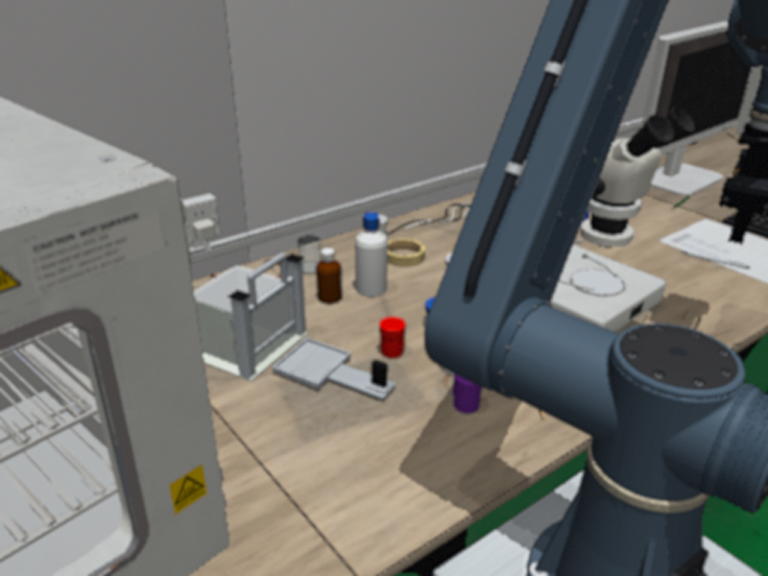

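The row of three is white (437,379), blue (460,347) and blue (483,316) in the 1.5x top view. Things that could be taken for the jar are purple (398,428), red (411,314) and a lone white disc (601,250), which is out of the row. I choose the white one at the end of the row. The enclosure is at about (315,205) and the tray tab at (352,352).

```bash
python3 - <<'E'
from h import *
a=np.load("top0.npy");c=cam("top")
hsv=cv2.cvtColor(a,cv2.COLOR_RGB2HSV)
def cen(mask,u,v,r=22):
    m=np.zeros_like(mask);m[v-r:v+r,u-r:u+r]=mask[v-r:v+r,u-r:u+r]
    n,l,s,ce=cv2.connectedComponentsWithStats(m);k=1+np.argmax(s[1:,4]);return ce[k],s[k]
blue=cv2.inRange(hsv,(100,120,40),(130,255,255));white=cv2.inRange(hsv,(0,0,140),(180,45,255));dark=cv2.inRange(hsv,(0,0,0),(180,255,60))
for n,m,u,v,z,r in[("white",white,291,253,.064,14),("blueA",blue,307,231,.055,14),("blueB",blue,322,211,.055,14),("tab",dark,235,235,.062,10),("capL",dark,180,150,.163,12),("capR",dark,241,133,.163,12),("disc",white,401,167,.0,16)]:
    ce,s=cen(m,u,v,r);print(n,ce.round(1),s,onz(c,ce,z).round(4))
for n,uv,z in[("purple",(265,285),.06),("red",(274,209),.06),("wash",(332,123),.17),("amber",(293,120),.11),("ovenR",(97,118),.3),("ovenR2",(87,277),.3),("traycorners",(203,177),.019),("",(240,168),.019),("",(246,198),.019),("",(211,208),.019)]:
    print(n,onz(c,uv,z).round(3))
im=np.vstack([cv2.resize(a[120:270,170:350],None,fx=3.3,fy=3.3,interpolation=cv2.INTER_CUBIC)])
save("crop0",im)
E
```

```text
white [290.8 252.6] [282 244  18  18 255] [ 0.4399 -0.1445  0.064 ]
blueA [306.4 231.1] [296 221  21  21 339] [ 0.4986 -0.1776  0.055 ]
blueB [321.7 210.2] [312 201  20  20 322] [ 0.5568 -0.2101  0.055 ]
tab [234.8 234.5] [231 229   8  12  72] [ 0.4644 -0.0014  0.062 ]
capL [182.  151.8] [172 142  20  20 264] [0.6279 0.1416 0.163 ]
capR [239.6 136.5] [229 126  24  19 235] [0.6834 0.0149 0.163 ]
disc [402. 158.] [402 158   1   1   1] [ 0.7459 -0.4287  0.    ]
purple [ 0.354 -0.093  0.06 ]
red [ 0.542 -0.09   0.06 ]
wash [ 0.745 -0.195  0.17 ]
amber [ 0.766 -0.106  0.11 ]
ovenR [0.633 0.286 0.3  ]
ovenR2 [0.332 0.232 0.3  ]
traycorners [0.609 0.111 0.019]
 [0.647 0.015 0.019]
 [ 0.568 -0.013  0.019]
 [0.528 0.075 0.019]
```

View pics/crop0.png

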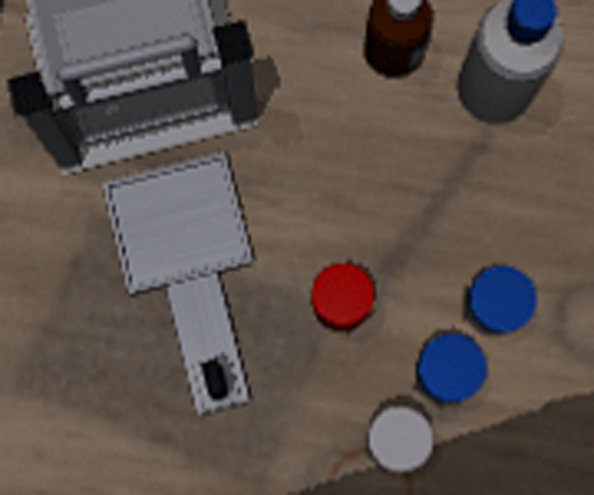

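```bash
python3 - <<'E'
from h import *
a=cam("top");b=cam("scene")
def tri(p,q):
    o,v=ray(a,p);w,u=ray(b,q);A=np.stack([v,-u],1);s=np.linalg.lstsq(A,w-o,rcond=None)[0]
    P,Q=o+s[0]*v,w+s[1]*u;return ((P+Q)/2).round(3),np.linalg.norm(P-Q).round(3)
s=1/1.5
for n,p,q in[("eyep",(672,320),(655,135)),("eyep2",(672,320),(683,108)),("eyepB",(770,305),(683,108)),("eyepC",(750,470),(683,108)),("bar L",(189.7*1.5,141.8*1.5),(252,276)),("bar R",(227.6*1.5,132.7*1.5),(284,257)),("wash top",(497,184),(372,217))]:
    print(n,tri(np.array(p)*s,np.array(q)*s))
for p in[(575,312),(740,312),(575,470),(720,472)]: print(onz(a,np.array(p)*s,.02).round(3))
for z in(.1,.2,.3): print(z,onz(a,(445,275),z).round(3),onz(a,(510,310),z).round(3))
yaw=np.arctan2(*(onz(a,(189.7,141.8),.176)-onz(a,(227.6,132.7),.176))[1::-1]);print(np.degrees(yaw), tool([.665,.085,.30]))
E
```

```text
eyep (array([ 0.441, -0.43 ,  0.366]), np.float64(0.203))
eyep2 (array([ 0.411, -0.404,  0.425]), np.float64(0.238))
eyepB (array([ 0.468, -0.538,  0.382]), np.float64(0.21))
eyepC (array([ 0.347, -0.462,  0.413]), np.float64(0.076))
bar L (array([0.648, 0.123, 0.18 ]), np.float64(0.002))
bar R (array([0.684, 0.042, 0.175]), np.float64(0.001))
wash top (array([ 0.747, -0.195,  0.164]), np.float64(0.002))
[ 0.592 -0.378  0.02 ]
[ 0.634 -0.68   0.02 ]
[ 0.324 -0.398  0.02 ]
[ 0.351 -0.649  0.02 ]
0.1 [ 0.435 -0.51   0.1  ] [ 0.374 -0.672  0.1  ]
0.2 [ 0.431 -0.457  0.2  ] [ 0.376 -0.6    0.2  ]
0.3 [ 0.426 -0.404  0.3  ] [ 0.379 -0.528  0.3  ]
112.25478622272351 [ 650.67413071 -463.3793795   -77.24313584]
```

Bar triangulates to (0.666, 0.083, 0.177) with yaw 112°, so the enclosure's x axis is at 22.3°. A microscope stands beside the start pose, so I go up first.

```bash
python3 -m jog '[[[0,0,-42],[0,0,0],0],[[0,0,-84],[0,0,0],0],[[0,0,-126],[0,0,0],0],[[0,0,-168],[0,0,0],0],[[0,0,-210],[0,0,0],0],[[0,0,-250],[0,0,0],0],[[0,0,-280],[0,0,0],0]]'; python3 -c "
from h import *
print(bot.read_state()['joint_positions'].round(1))
print(tool([.25,-.30,.5]),tool([.42,-.1,.42]),tool([.666,.083,.30]))"
```

```text
time_s: 0.68
position: [0.226, -0.5827, 0.5067]
tcp_rot: [[0.932, 0.361, 0.001], [0.361, -0.932, -0.004], [-0.001, 0.004, -1.0]]
force: [-0.3, 0.1, 0.8]
opening: 1.003
[-79.   20.5  55.1   0.  104.2 -10.2]
[ 124.61445899 -254.9716841     5.49315942] [ 355.47382765 -380.34324551   84.77697549] [ 651.07888416 -462.56635612  204.20063582]
```

```bash
python3 -m jog '[[[21,-34,0],[0,0,-7],0],[[43,-67,0],[0,0,-14],0],[[64,-101,0],[0,0,-21],0],[[85,-134,0],[0,0,-28],0],[[106,-168,0],[0,0,-35],0],[[128,-201,0],[0,0,-42],0],[[149,-235,0],[0,0,-49],0],[[180,-258,5],[0,0,-56],0],[[212,-280,10],[0,0,-63],0],[[243,-303,15],[0,0,-70],0],[[275,-326,20],[0,0,-77],0],[[306,-348,25],[0,0,-84],0]]'; python3 -c "
from h import *
print(bot.read_state()['joint_positions'].round(1))
print(tool([.666,.083,.29]))"
```

```text
time_s: 1.68
position: [0.3857, -0.1455, 0.4772]
tcp_rot: [[-0.268, 0.964, 0.0], [0.964, 0.268, 0.0], [0.0, 0.0, -1.0]]
force: [1.0, 0.4, 0.3]
opening: 1.001
[-36.3  -0.3  85.3   0.   95.  -51.8]
[145.15738875 331.20178856 187.23164437]
```

```bash
python3 -m jog '[[[14,33,10],[0,0,-3],0],[[29,66,25],[0,0,-6],0],[[43,99,45],[0,0,-6.5],0],[[58,132,65],[0,0,-6.5],0],[[72,165,85],[0,0,-6.5],0],[[87,198,105],[0,0,-6.5],0],[[101,231,125],[0,0,-6.5],0],[[116,264,145],[0,0,-6.5],0],[[130,298,165],[0,0,-6.5],0],[[145,331,180],[0,0,-6.5],0],[[145,331,187],[0,0,-6.5],0],[[145,331,187],[0,0,-6.5],0]]'; python3 - <<'E'
from h import *
st=bot.read_state();a=vision.capture("wrist");np.save("w1.npy",a);save("w1",a,1.4)
print(tool([.666,.083,.16]),proj(cam("wrist"),[.666,.083,.17])*1.4)
E
```

```text
time_s: 2.68
position: [0.6658, 0.0803, 0.2862]
tcp_rot: [[-0.372, 0.928, -0.008], [0.928, 0.372, 0.0], [0.003, -0.007, -1.0]]
force: [-0.2, -0.2, -0.1]
opening: 0.999
[  3.13612115   2.25728956 128.26851091] [363.23587757 257.38473274]
```

View pics/w1.png

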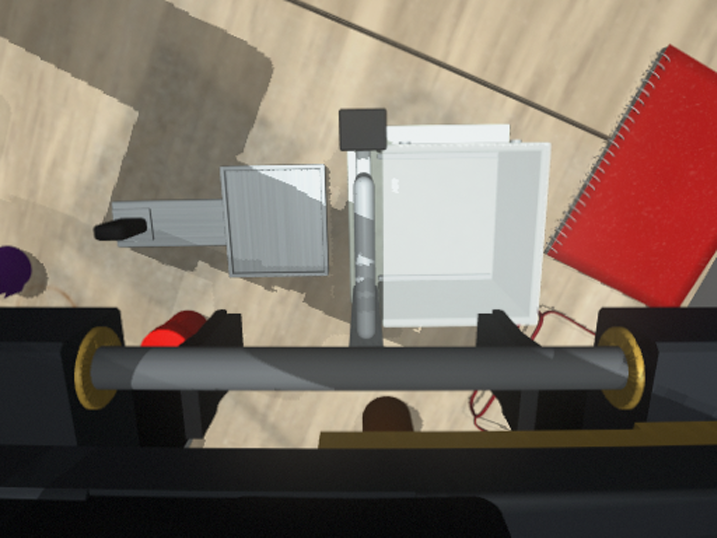

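The bar runs from (363,173) to (366,340) and its predicted middle (363,257) is on it. The tray tab is at (120,230) and the tray floor at (276,220).

```bash
python3 - <<'E'
from h import *
c=cam("wrist")
for n,p,z in[("b1",(363,173),.177),("b2",(366,340),.177),("cap",(363,122),.163),("tab",(121,230),.06),("t1",(222,168),.019),("t2",(325,166),.019),("t3",(328,274),.019),("t4",(230,277),.019)]:
    print(n,onz(c,np.array(p)/1.4,z).round(4))
P=[onz(c,np.array(p)/1.4,.019) for p in[(222,168),(325,166),(328,274),(230,277)]]
print(np.mean(P,0))
E
```

```text
b1 [0.6467 0.1305 0.177 ]
b2 [0.6868 0.0357 0.177 ]
cap [0.636  0.1574 0.163 ]
tab [0.475  0.0053 0.06  ]
t1 [0.5296 0.0808 0.019 ]
t2 [0.616  0.1169 0.019 ]
t3 [0.6544 0.0236 0.019 ]
t4 [ 0.5681 -0.0142  0.019 ]
[0.59203739 0.05174981 0.019     ]
```

```bash
python3 -m jog '[[[2,2,35],[0,0,0],0.3],[[2,2,70],[0,0,0],0.4],[[2,2,100],[0,0,0],0.4],[[2,2,122],[0,0,0],0.4],[[2,2,128],[0,0,0],0.4],[[2,2,128],[0,0,0],1],[[2,2,128],[0,0,0],1],[[2,2,128],[0,0,0],1],[[2,2,128],[0,0,0],1],[[2,2,128],[0,0,0],1],[[2,2,128],[0,0,0],1]]'
```

```text
time_s: 3.65
position: [0.6686, 0.0816, 0.1639]
tcp_rot: [[-0.37, 0.929, 0.002], [0.929, 0.37, -0.0], [-0.001, 0.002, -1.0]]
force: [0.4, -0.6, 0.3]
opening: 0.249
```

```bash
python3 -m jog '[[[0,0,0],[0,0,0],1],[[0,0,0],[0,0,0],1],[[0,0,0],[0,0,0],1],[[0,0,0],[0,0,0],1]]'
```

```text
time_s: 3.98
position: [0.6682, 0.0816, 0.163]
tcp_rot: [[-0.37, 0.929, 0.001], [0.929, 0.37, -0.0], [-0.0, 0.0, -1.0]]
force: [-0.8, 0.4, 3.0]
opening: 0.128
```

```bash
python3 -m jog '[[[0,0,-12],[0,0,0],1],[[0,0,-25],[0,0,0],1],[[0,0,-37],[0,0,0],1],[[0,0,-50],[0,0,0],1],[[0,0,-62],[0,0,0],1],[[0,0,-74],[0,0,0],1],[[0,0,-84],[0,0,0],1],[[0,0,-90],[0,0,0],1],[[0,0,-92],[0,0,0],1],[[0,0,-92],[0,0,0],1]]'
```

```text
time_s: 4.82
position: [0.6681, 0.0817, 0.2538]
tcp_rot: [[-0.37, 0.929, -0.0], [0.929, 0.37, 0.0], [0.0, -0.0, -1.0]]
force: [4.7, -0.2, -9.7]
opening: 0.129
```

```bash
for i in 1 2; do python3 -m jog '[[[0,0,-2],[0,0,0],1],[[0,0,-4],[0,0,0],1],[[0,0,-6],[0,0,0],1],[[0,0,-6],[0,0,0],1]]' | grep -E "pos|force"; done
```

```text
position: [0.668, 0.0817, 0.2582]
force: [5.9, 1.0, -15.8]
position: [0.6679, 0.0818, 0.2586]
force: [13.6, 0.7, -33.6]
```

```bash
python3 -m jog '[[[0,0,6],[0,0,0],1],[[0,0,6],[0,0,0],0.5],[[0,0,6],[0,0,0],0.5],[[0,0,6],[0,0,0],0.5],[[0,0,6],[0,0,0],0.5],[[0,0,-10],[0,0,0],0.5],[[0,0,-35],[0,0,0],0.3],[[0,0,-60],[0,0,0],0.2],[[0,0,-70],[0,0,0],0]]'; python3 -c "
from h import *
print(bot.read_state()['joint_positions'].round(1))
print(tool([.44,-.1445,.22]))"
```

```text
time_s: 6.23
position: [0.6694, 0.0816, 0.3421]
tcp_rot: [[-0.369, 0.929, 0.008], [0.929, 0.37, -0.0], [-0.003, 0.007, -1.0]]
force: [0.2, -0.6, 0.6]
opening: 0.638
[ -2.5  28.5  65.8  -0.   85.2 -24.2]
[-124.90201251 -297.52112486  120.37497399]
```

```bash
python3 -m jog '[[[-12,-38,0],[0,0,-4],0],[[-25,-76,0],[0,0,-8],0],[[-38,-112,0],[0,0,-12],0],[[-51,-148,10],[0,0,-17],0],[[-64,-184,30],[0,0,-22],0],[[-78,-220,50],[0,0,-27],0],[[-96,-255,75],[0,0,-32],0],[[-115,-285,100],[0,0,-37],0],[[-125,-297,115],[0,0,-39],0],[[-125,-297,120],[0,0,-39],0],[[-125,-297,120],[0,0,-39],0]]'; python3 - <<'E'
from h import *
a=vision.capture("wrist");np.save("w2.npy",a)
b=vision.capture("scene");c=cam("wrist")
print(tool([.44,-.1445,.02]),proj(c,[.44,-.1445,.064])*1.2)
save("w2",np.hstack([cv2.resize(a,None,fx=.95,fy=.95)[:365],cv2.resize(b[120:270,120:270],(365,365),interpolation=cv2.INTER_CUBIC)[:, :310]]))
E
```

```text
time_s: 7.15
position: [0.4367, -0.1445, 0.2156]
tcp_rot: [[-0.87, 0.493, -0.003], [0.493, 0.87, 0.002], [0.003, 0.001, -1.0]]
force: [0.1, 0.8, 0.6]
opening: 1.001
[-7.17609108e-01  1.31360937e-01  1.97268365e+02] [308.27641426 215.98525564]
```

View pics/w2.png

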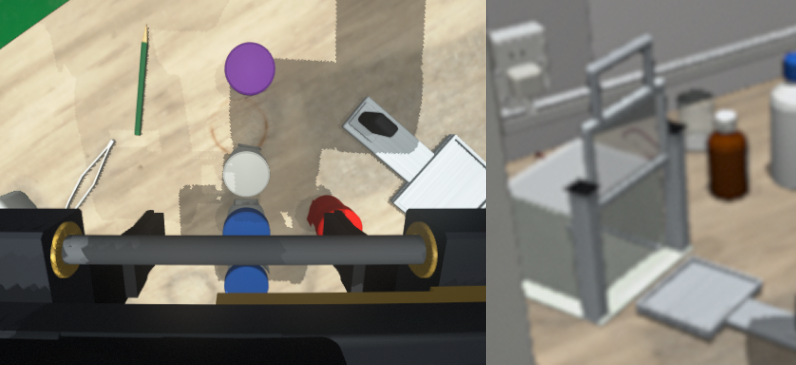

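The white lid is at (246,174) in the left half, within 2 px of the prediction. It lies in the row between blue and purple, which is the chosen jar. The right half shows the sash staying up. I refine the centre and descend.

```bash
python3 - <<'E'
from h import *
a=np.load("w2.npy");c=cam("wrist")
m=cv2.inRange(cv2.cvtColor(a,cv2.COLOR_RGB2HSV),(0,0,150),(180,30,255));r=np.zeros_like(m);r[155:211,230:288]=m[155:211,230:288]
cs=max(cv2.findContours(r,0,2)[0],key=cv2.contourArea);(u,v),R=cv2.minEnclosingCircle(cs)
P=onz(c,(u,v),.064);print(u,v,R,P,tool([P[0],P[1],.009]),R/c[0][0,0]*(c[2][2,3]-.064))
E
```

```text
258.93072509765625 182.80226135253906 24.624202728271484 [ 0.44339406 -0.14414839  0.064     ] [ -3.48867053   2.09664442 208.27300694] 0.023229298922750146
```

```bash
python3 -m jog '[[[-2.5,1.5,35],[0,0,0],0],[[-2.5,1.5,70],[0,0,0],0],[[-2.5,1.5,105],[0,0,0],0],[[-2.5,1.5,140],[0,0,0],0],[[-2.5,1.5,165],[0,0,0],0],[[-2.5,1.5,185],[0,0,0],0.1],[[-2.5,1.5,200],[0,0,0],0.2],[[-2.5,1.5,206],[0,0,0],0.3],[[-2.5,1.5,206],[0,0,0],1],[[-2.5,1.5,206],[0,0,0],1],[[-2.5,1.5,206],[0,0,0],1],[[-2.5,1.5,206],[0,0,0],1]]';python3 -m jog '[[[0,0,0],[0,0,0],1],[[0,0,0],[0,0,0],1],[[0,0,0],[0,0,0],1],[[0,0,0],[0,0,0],1]]'; python3 -c "
from h import *
print(bot.read_state()['joint_positions'].round(1))
print(tool([.5915,.051,.1]))"
```

```text
time_s: 8.25
position: [0.4422, -0.1445, 0.0118]
tcp_rot: [[-0.872, 0.489, 0.002], [0.489, 0.872, -0.001], [-0.003, -0.0, -1.0]]
force: [0.2, 0.4, -0.1]
opening: 0.559
time_s: 8.58
position: [0.4421, -0.1446, 0.0117]
tcp_rot: [[-0.872, 0.49, 0.003], [0.49, 0.872, -0.001], [-0.003, 0.0, -1.0]]
force: [1.7, 1.8, 7.2]
opening: 0.533
[-31.9  40.8 113.6   0.   25.5 -92.6]
[-34.63573688 243.75925386 -88.20170358]
```

```bash
python3 -m jog '[[[0,0,0],[0,0,0],1],[[0,0,0],[0,0,0],1],[[0,0,0],[0,0,0],1]]';python3 -m jog '[[[0,0,-4],[0,0,0],1],[[0,0,-10],[0,0,0],1],[[0,0,-20],[0,0,0],1],[[0,0,-35],[0,0,0],1],[[0,0,-50],[0,0,0],1],[[0,0,-50],[0,0,0],1]]'; python3 - <<'E'
from h import *
b=vision.capture("wrist");a=vision.capture("top")
save("g1",np.hstack([cv2.resize(b[80:300,120:400],None,fx=1.4,fy=1.4),cv2.resize(a[150:300,200:350],(308,308),interpolation=cv2.INTER_CUBIC)]))
E
```

```text
time_s: 8.83
position: [0.4421, -0.1446, 0.0117]
tcp_rot: [[-0.872, 0.49, 0.003], [0.49, 0.872, -0.001], [-0.003, 0.0, -1.0]]
force: [0.9, 1.8, 6.3]
opening: 0.53
time_s: 9.33
position: [0.4424, -0.145, 0.0631]
tcp_rot: [[-0.872, 0.489, 0.004], [0.489, 0.872, -0.003], [-0.005, -0.0, -1.0]]
force: [1.4, -0.3, -0.9]
opening: 0.528
```

View pics/g1.png

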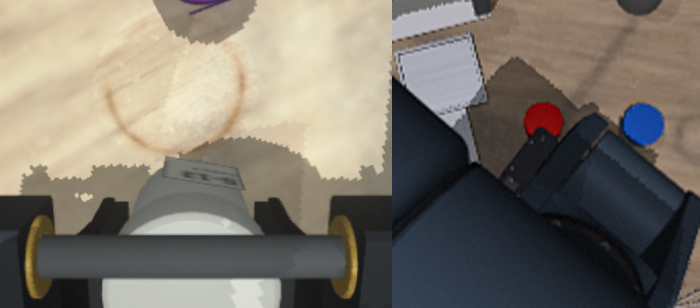

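```bash
python3 -m jog '[[[0,0,-30],[0,0,-5],1],[[0,5,-60],[0,0,-11],1],[[-2,20,-85],[0,0,-17],1],[[-5,40,-95],[0,0,-23],1],[[-8,60,-100],[0,0,-29],1],[[-12,85,-100],[0,0,-35],1],[[-16,115,-100],[0,0,-41],1],[[-20,145,-100],[0,0,-47],1],[[-25,175,-100],[0,0,-52],1],[[-29,205,-100],[0,0,-52],1],[[-33,230,-100],[0,0,-52],1],[[-35,244,-95],[0,0,-52],1]]';python3 - <<'E'
from h import *
print(tool([.592,.051,.027]))
a=vision.capture("wrist");np.save("w3.npy",a);save("w3",a,1.2)
c=cam("wrist");print(proj(c,[.592,.051,.014])*1.2, proj(c,[.469,.002,.062])*1.2)
E
```

```text
time_s: 10.43
position: [0.5929, 0.0536, 0.1551]
tcp_rot: [[-0.922, -0.387, 0.002], [-0.387, 0.922, 0.0], [-0.002, -0.0, -1.0]]
force: [-0.1, 0.0, -1.6]
opening: 0.531
[  2.08067396  -2.05098263 128.08156048]
[303.5504454  215.76612362] [306.78349244   9.87723912]
```

View pics/w3.png

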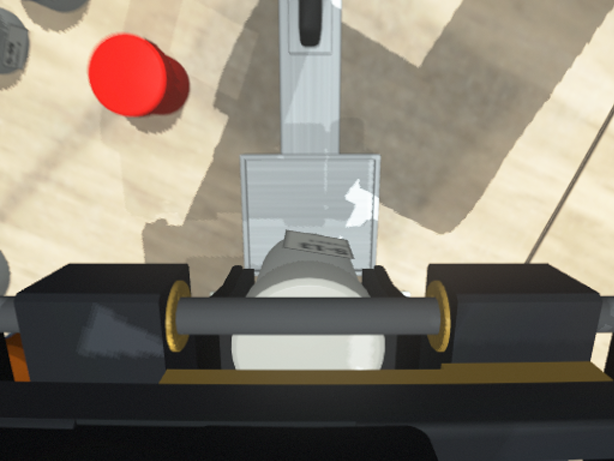

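```bash
python3 - <<'E'
from h import *
c=cam("wrist");L,R=[onz(c,np.array(p)/1.2,.019) for p in((241,155),(380,155))]
T=onz(c,np.array((311,20))/1.2,.062)
d=(L-R)/np.linalg.norm(L-R);n=np.array([-d[1],d[0],0]);n*=np.sign(n[0])
S=(L+R)/2+n*.0465
print(L,R,T,np.linalg.norm(L-R),np.degrees(np.arctan2(n[1],n[0])),S,tool([S[0],S[1],.027]))
E
```

```text
[ 0.56679059 -0.00901755  0.019     ] [0.52736569 0.08454052 0.019     ] [0.47305262 0.00636165 0.062     ] 0.1015255427494631 22.850315331524474 [0.58992894 0.05581859 0.019     ] [  2.63571143   2.11069698 126.72471429]
```

```bash
python3 -m jog '[[[2,1,30],[0,0,0],1],[[2,1,60],[0,0,0],1],[[2,1,85],[0,0,0],1],[[2,1,105],[0,0,0],1],[[2,1,117],[0,0,0],1],[[2,1,124],[0,0,0],1],[[2,1,128],[0,0,0],1],[[2,1,129],[0,0,0],1],[[2,1,129],[0,0,0],1]]'
```

```text
time_s: 11.23
position: [0.5894, 0.0513, 0.0271]
tcp_rot: [[-0.923, -0.386, 0.001], [-0.386, 0.923, -0.0], [-0.001, -0.001, -1.0]]
force: [1.1, -0.4, -0.4]
opening: 0.529
```

```bash
python3 -m jog '[[[0,2,1],[0,0,0],1],[[0,3,2],[0,0,0],1],[[0,3,3],[0,0,0],1],[[0,3,3],[0,0,0],1]]'
```

```text
time_s: 11.57
position: [0.5889, 0.0544, 0.0257]
tcp_rot: [[-0.922, -0.386, 0.003], [-0.386, 0.922, -0.0], [-0.003, -0.002, -1.0]]
force: [-1.7, -0.5, 7.3]
opening: 0.53
```

Contact (7 N). Release and rise.

```bash
python3 -m jog '[[[0,0,-1],[0,0,0],0.7],[[0,0,-1],[0,0,0],0.3],[[0,0,-1],[0,0,0],0.3],[[0,0,-1],[0,0,0],0.3],[[0,0,-6],[0,0,0],0.3],[[0,0,-16],[0,0,0],0.3],[[0,0,-32],[0,0,0],0.3],[[0,0,-60],[0,0,0],0.3],[[0,0,-90],[0,0,0],0.3],[[0,0,-110],[0,0,0],0.3],[[0,0,-110],[0,0,0],0.3]]'; python3 - <<'E'
from h import *
st=bot.read_state()
a=vision.capture("wrist");b=vision.capture("scene");c=cam("wrist",st)
save("p1",np.hstack([cv2.resize(a,None,fx=.95,fy=.95)[:365],cv2.resize(b[150:270,130:270],(310,266),interpolation=cv2.INTER_CUBIC).repeat(1,0) if 0 else cv2.resize(b[130:270,140:260],(310,365),interpolation=cv2.INTER_CUBIC)]))
print(tool([.473,.006,.03]),proj(c,[.473,.006,.062])*.95)
E
```

```text
time_s: 12.48
position: [0.5912, 0.0541, 0.1391]
tcp_rot: [[-0.922, -0.386, 0.01], [-0.386, 0.923, -0.001], [-0.009, -0.005, -1.0]]
force: [0.9, -0.4, 0.3]
opening: 0.695
[1.25289466e+02 7.67108501e-02 1.04783785e+02] [245.9510416   11.80039733]
```

View pics/p1.png

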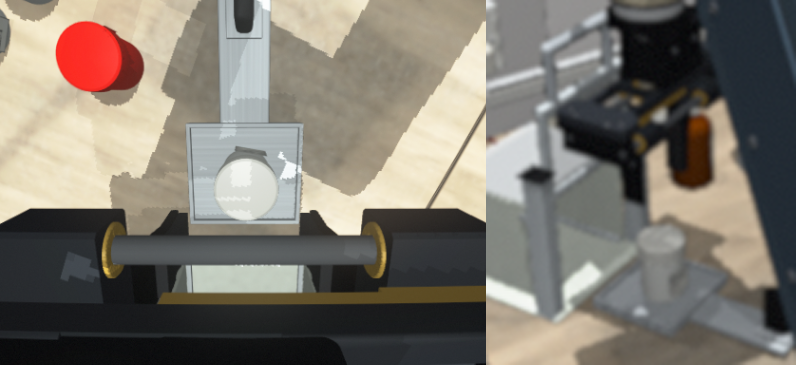

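The jar stands upright on the tray at (245,190), with tray columns 188-302, and the sash is still up. Next the tab.

```bash
python3 -m jog '[[[30,0,0],[0,0,0],0.3],[[60,0,0],[0,0,0],0.3],[[90,0,0],[0,0,0],0.3],[[115,0,10],[0,0,0],0.4],[[125,0,40],[0,0,0],0.5],[[125,0,75],[0,0,0],0.5],[[125,0,98],[0,0,0],0.5],[[125,0,106],[0,0,0],0.5],[[125,0,106],[0,0,0],1],[[125,0,106],[0,0,0],1],[[125,0,106],[0,0,0],1],[[125,0,106],[0,0,0],1]]'; python3 -m jog '[[[0,0,0],[0,0,0],1],[[0,0,0],[0,0,0],1],[[0,0,0],[0,0,0],1]]'
```

```text
time_s: 13.58
position: [0.4733, 0.0061, 0.0286]
tcp_rot: [[-0.923, -0.386, 0.002], [-0.386, 0.923, -0.001], [-0.002, -0.001, -1.0]]
force: [-0.1, 0.2, -0.0]
opening: 0.283
time_s: 13.83
position: [0.4748, 0.0049, 0.0287]
tcp_rot: [[-0.922, -0.387, 0.005], [-0.387, 0.922, -0.002], [-0.004, -0.004, -1.0]]
force: [1.3, -4.0, 1.0]
opening: 0.159
```

```bash
python3 -m jog '[[[-2,0,0],[0,0,0],1],[[-6,0,0],[0,0,0],1],[[-12,0,0],[0,0,0],1],[[-20,0,0],[0,0,0],1],[[-29,0,0],[0,0,0],1],[[-38,0,0],[0,0,0],1],[[-47,0,0],[0,0,0],1],[[-56,0,0],[0,0,0],1],[[-64,0,0],[0,0,0],1],[[-70,0,0],[0,0,0],1],[[-74,0,0],[0,0,0],1],[[-75,0,0],[0,0,0],1]]'; python3 -m jog '[[[-2,0,0],[0,0,0],1],[[-6,0,0],[0,0,0],1],[[-12,0,0],[0,0,0],1],[[-19,0,0],[0,0,0],1],[[-26,0,0],[0,0,0],1],[[-33,0,0],[0,0,0],1],[[-39,0,0],[0,0,0],1],[[-43,0,0],[0,0,0],1],[[-46,0,0],[0,0,0],1],[[-47,0,0],[0,0,0],1],[[-47,0,0],[0,0,0],1]]'
```

```text
time_s: 14.83
position: [0.5436, 0.034, 0.0287]
tcp_rot: [[-0.922, -0.387, 0.004], [-0.387, 0.922, -0.002], [-0.003, -0.003, -1.0]]
force: [-0.1, -5.6, 2.9]
opening: 0.16
time_s: 15.75
position: [0.5864, 0.052, 0.0287]
tcp_rot: [[-0.922, -0.386, 0.003], [-0.387, 0.922, -0.002], [-0.002, -0.003, -1.0]]
force: [0.7, -5.2, 1.2]
opening: 0.16
```

Not at the stop yet: 121 mm travelled, low force. Continue slowly.

```bash
for i in 1 2 3; do python3 -m jog '[[[-2,0,0],[0,0,0],1],[[-4,0,0],[0,0,0],1],[[-6,0,0],[0,0,0],1],[[-6,0,0],[0,0,0],1]]' | grep -E "pos|force"; done
```

```text
position: [0.5918, 0.0543, 0.0287]
force: [0.2, -5.2, 1.8]
position: [0.5973, 0.0566, 0.0287]
force: [-0.1, -5.8, 2.8]
position: [0.6004, 0.058, 0.0287]
force: [-3.7, -9.5, 6.4]
```

```bash
for i in 1 2; do python3 -m jog '[[[-2,0,0],[0,0,0],1],[[-4,0,0],[0,0,0],1],[[-4,0,0],[0,0,0],1]]' | grep -E "pos|force"; done
```

```text
position: [0.6005, 0.0581, 0.0286]
force: [-9.1, -14.6, 10.9]
position: [0.6007, 0.0582, 0.0284]
force: [-14.3, -18.6, 14.7]
```

```bash
python3 -m jog '[[[5,0,0],[0,0,0],1],[[8,0,0],[0,0,0],0.9],[[8,0,0],[0,0,0],0.6],[[8,0,0],[0,0,0],0.5],[[8,0,0],[0,0,0],0.5],[[8,0,-15],[0,0,0],0.5],[[8,0,-40],[0,0,0],0.5],[[30,0,-75],[0,0,0],0.5],[[60,0,-110],[0,0,0],0.5],[[90,0,-145],[0,0,0],0.5],[[95,0,-150],[0,0,0],0.5]]'; python3 - <<'E'
from h import *
a=vision.capture("wrist");b=vision.capture("scene");c=cam("wrist")
save("p2",np.hstack([cv2.resize(a,None,fx=.95,fy=.95)[:365],cv2.resize(b[130:270,120:240],(310,365),interpolation=cv2.INTER_CUBIC)]))
print(bot.read_state()['joint_positions'].round(1))
E
```

```text
time_s: 18.17
position: [0.5194, 0.0268, 0.1808]
tcp_rot: [[-0.922, -0.386, 0.002], [-0.386, 0.922, -0.0], [-0.001, -0.001, -1.0]]
force: [0.4, 0.1, -0.6]
opening: 0.496
[  -9.4   25.6   99.6    0.    54.6 -122. ]
```

View pics/p2.png

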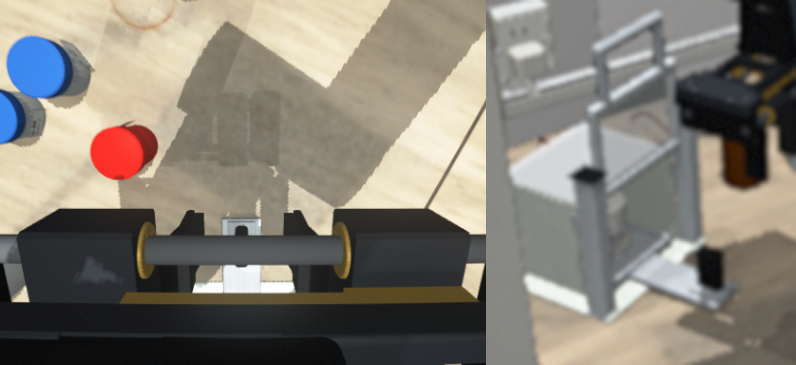

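The jar is inside at right crop (615,215), the tray is home and the sash is up. Now rise, turn back and regrip the bar.

```bash
python3 -m jog '[[[0,0,-20],[0,0,7],0.5],[[0,0,-45],[0,0,14],0.5],[[0,0,-70],[0,0,21],0.5],[[0,0,-95],[0,0,28],0.5],[[0,0,-120],[0,0,35],0.5],[[0,0,-145],[0,0,42],0.5],[[0,0,-160],[0,0,49],0.5],[[0,0,-160],[0,0,56],0.5],[[0,0,-160],[0,0,63],0.5],[[0,0,-160],[0,0,70],0.5],[[0,0,-160],[0,0,77],0.5],[[0,0,-160],[0,0,84],0.5]]'; python3 -c "
from h import *
print(tool([.668,.0817,.335]))"
```

```text
time_s: 19.27
position: [0.5221, 0.0275, 0.336]
tcp_rot: [[-0.476, 0.88, -0.002], [0.88, 0.476, 0.001], [0.002, -0.001, -1.0]]
force: [-0.5, 0.5, -0.2]
opening: 0.502
[-21.67002724 154.11946781   0.807876  ]
```

```bash
python3 -m jog '[[[-5,35,0],[0,0,4],0.5],[[-10,70,0],[0,0,7],0.5],[[-15,105,0],[0,0,7],0.5],[[-19,138,0],[0,0,7],0.5],[[-21.5,153,0],[0,0,7],0.5],[[-21.5,154,0],[0,0,7],0.5],[[-21.5,154,0],[0,0,7],0.5]]'; python3 - <<'E'
from h import *
print(tool([.668,.0817,.2586]),bot.read_state()['tcp_rot'][:2,:1].ravel())
a=vision.capture("wrist");save("p3",a)
E
```

```text
time_s: 19.85
position: [0.6672, 0.0828, 0.3347]
tcp_rot: [[-0.371, 0.929, -0.004], [0.929, 0.371, 0.0], [0.002, -0.003, -1.0]]
force: [-0.8, -1.0, -1.2]
opening: 0.5
[-1.44037678  0.52991044 76.13757733] [-0.37103726  0.92861629]
```

View pics/p3.png

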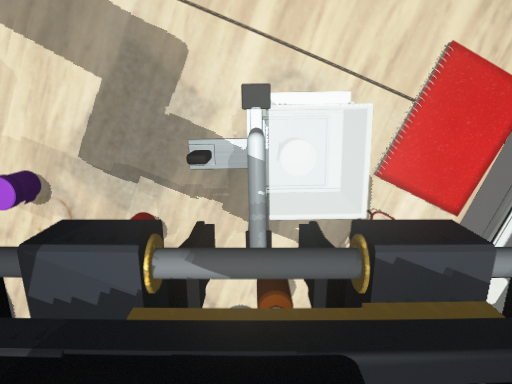

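The bar is at column 257 between the fingers, and the jar lid shows through the roof at (297,157) on the tray. Descend and grip.

```bash
python3 -m jog '[[[-1,0.5,25],[0,0,0],0.5],[[-1,0.5,50],[0,0,0],0.5],[[-1,0.5,68],[0,0,0],0.5],[[-1,0.5,76],[0,0,0],0.5],[[-1,0.5,77],[0,0,0],0.6],[[-1,0.5,77],[0,0,0],1],[[-1,0.5,77],[0,0,0],1],[[-1,0.5,77],[0,0,0],1],[[-1,0.5,77],[0,0,0],1],[[-1,0.5,77],[0,0,0],1],[[-1,0.5,77],[0,0,0],1],[[-1,0.5,77],[0,0,0],1]]'
```

```text
time_s: 20.9
position: [0.6685, 0.081, 0.2617]
tcp_rot: [[-0.37, 0.929, 0.003], [0.929, 0.37, 0.0], [-0.001, 0.003, -1.0]]
force: [1.5, -0.1, 3.2]
opening: 0.124
```

```bash
python3 -m jog '[[[0,0,4],[0,0,0],1],[[0,0,12],[0,0,0],1],[[0,0,23],[0,0,0],1],[[0,0,34],[0,0,0],1],[[0,0,45],[0,0,0],1],[[0,0,56],[0,0,0],1],[[0,0,67],[0,0,0],1],[[0,0,78],[0,0,0],1],[[0,0,87],[0,0,0],1],[[0,0,92],[0,0,0],1],[[0,0,94],[0,0,0],1],[[0,0,94],[0,0,0],1]]'; for i in 1 2 ; do python3 -m jog '[[[0,0,2],[0,0,0],1],[[0,0,4],[0,0,0],1],[[0,0,6],[0,0,0],1],[[0,0,6],[0,0,0],1]]' | grep -E "pos|force"; done
```

```text
time_s: 21.9
position: [0.6685, 0.081, 0.1662]
tcp_rot: [[-0.369, 0.929, 0.002], [0.929, 0.369, 0.0], [-0.0, 0.002, -1.0]]
force: [4.2, 1.0, -2.0]
opening: 0.124
position: [0.6684, 0.081, 0.1609]
force: [3.4, 1.6, 2.7]
position: [0.6685, 0.081, 0.1568]
force: [2.1, 1.0, 12.7]
```

```bash
python3 -m jog '[[[0,0,2],[0,0,0],1],[[0,0,4],[0,0,0],1],[[0,0,4],[0,0,0],1]]' | grep -E "pos|force"; python3 -m jog '[[[0,0,2],[0,0,0],1],[[0,0,2],[0,0,0],1]]' | grep -E "pos|force"
```

```text
position: [0.6685, 0.081, 0.1566]
force: [-3.8, 1.3, 26.9]
position: [0.6687, 0.0808, 0.1562]
force: [-6.8, 1.1, 33.3]
```

Hard stop after 105 mm of travel. Relax, open, rise clear and check.

```bash
python3 -m jog '[[[0,0,-7],[0,0,0],1],[[0,0,-7],[0,0,0],0.8],[[0,0,-7],[0,0,0],0.5],[[0,0,-7],[0,0,0],0.5],[[0,0,-7],[0,0,0],0.5],[[0,0,-7],[0,0,0],0.5],[[0,0,-20],[0,0,0],0.5],[[0,0,-45],[0,0,0],0.5],[[0,0,-80],[0,0,0],0.5],[[0,0,-120],[0,0,0],0.5],[[0,0,-150],[0,0,0],0.5],[[0,0,-150],[0,0,0],0.5]]'; python3 - <<'E'
from h import *
a=vision.capture("wrist");b=vision.capture("scene");t=vision.capture("top")
save("f1",np.hstack([cv2.resize(a,None,fx=.95,fy=.95)[:365],cv2.resize(b[130:270,120:240],(310,365),interpolation=cv2.INTER_CUBIC)]))
E
```

```text
time_s: 23.98
position: [0.671, 0.0807, 0.3064]
tcp_rot: [[-0.37, 0.929, 0.013], [0.929, 0.37, -0.001], [-0.006, 0.012, -1.0]]
force: [-0.0, -0.6, 1.5]
opening: 0.498
```

View pics/f1.png

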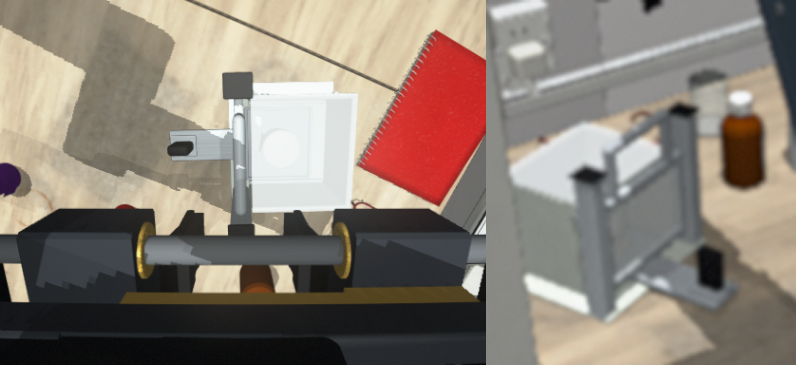

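```bash
python3 - <<'E'
from h import *
c=cam("wrist")
T=onz(c,np.array((180,149))/.95,.062);B=(onz(c,np.array((239,117))/.95,.176)+onz(c,np.array((241,222))/.95,.176))/2
J=onz(c,np.array((278,147))/.95,.078);n=np.array([.924,.383,0])
print("tab->bar",(B-T)@n,"jar->bar",(J-B)@n)
print(bot.hand_in())
E
```

```text
tab->bar 0.07708485256960322 jar->bar 0.04479674264945405
the job is handed in; nothing more can be done
None
```

The tallest jar is in the enclosure with the tray home and the sash shut, and I handed the job in at about 24 s of the 69 s allowed.

- **Raising:** I gripped the sash bar and raised the sash to its upper stop; the force rose to 34 N there.
- **Loading:** I picked the white jar at the end of the row and stood it on the tray. I then pushed the tray in by its tab until it hit the stop, with the sash still up.
- **Shutting:** I lowered the sash through 105 mm to a hard stop.

**Last checks:**
- The last pictures show the jar upright inside, the sash bar down between its uprights, and the gripper clear.
- The tab measures 77 mm in front of the bar, against 80 mm nominal for a tray fully home, which is within measuring error.
- The jar's axis is about 45 mm behind the bar, against 55 mm for the tray's middle, so it stands roughly 1 cm off centre.
- The amber bottle stands where it was in that last view. I did not re-measure the wash bottle or the two blue jars. I last saw the blue jars standing just after loading the tray.
- No check failed.

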